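# Pin the gel press shut

### The job

The gel press on the bench - base, spacer and cover stacked - is held by a pin at one end only; the hole at its other end is empty. Take the longer of the two pins from the pin stand and push it down through cover and spacer into the base until its flange rests on the cover, holding it until it is home, then let go and move clear. Leave the shorter pin in the stand and keep the plates lined up.

Things in the scene. Friction and masses are not known exactly. Their poses are not given: they have to be found in the camera images.
- long_pin_grip (a point): Longer loose pin, 0.12 kg: centre of its upright black handle (20 mm diameter, 44 mm tall; z = pin axis, up), about 90 mm above the bench at first. Below: steel flange, 40 mm diameter, 4 mm thick, underside 26 mm below this point; shaft 13 mm diameter, 58 mm long, tapering to a blunt 8 mm tip 84 mm below this point. Stands on its tip in a 20 mm deep socket of the pin stand.
- short_pin_grip (a point): Shorter loose pin, not wanted: centre of its handle, 28 mm lower than the long pin's. Same handle and flange, shaft only 30 mm. The two pins stand 70 mm apart, either way round, in a fixed plain grey stand, 56 x 112 x 26 mm; a pin lifted straight up by 25 mm is clear of its socket.
- cover_hole (a point): Centre of the empty hole in the cover's top face, 64 mm above the bench; 20 mm diameter, countersunk to 32 mm. Cover: steel, 96 x 184 x 14 mm, 0.5 kg, loose on a loose grey spacer 20 mm thick, on the base. A like pin (handle top 112 mm above the bench) stands in the other end's hole, 130 mm away along -y of this point; cover and spacer can swing about it if pushed sideways.
- base_hole (a point): Centre of the hole in the top face of the press's fixed aluminium base, 30 mm above the bench, straight under the cover hole at the start; 20 mm diameter, 27 mm deep; z up. With the long pin home its handle centre is 60 mm above this point.
There are look-alikes about, which are no part of the job. Leave any pink look-alike of the part that bears long_pin_grip alone.

How it is judged:
By the outcome, as a careful person would: the job done as asked, in the order asked, and still so for the second after the job is handed in, with the robot touching nothing.
It also fails if it takes over 42 s, if anything falls off the work surface, if the arm or the gripper's body presses on something with over 40 N, if the wrist force passes 120 N, or if a joint passes its speed limit or range.

### The arm

A 6-joint arm with a two-finger parallel gripper is mounted at the origin on a cart in front of the work surface, level with it; the furniture and walls round the work are solid. World frame = base frame: x ahead of the robot, y to its left, z up, the work surface at z = 0. Lengths are in mm, angles in rad, forces in N, time in s.
With the tool pointing down it reaches from about 400 to 925 mm from the base axis. Payload 12.5 kg.
Tool frame: the origin (TCP) lies at the very end of the fingers, on their centre line; the grasp point (between the pads) lies env.hold_point_z behind it (env.hold_point_z is the distance from the TCP to the grasp point, in mm); y points along the fingers, z is the direction in which the jaws open and shut, and the axes are right-handed (so a half turn about y gives the same grasp; the last joint's range is limited). The gripper opens to 95 mm and grips with 3 to 60 N. Pads are 20 mm wide; open, the fingers measure 119 mm over their backs; the gripper's body (75 mm by 180 mm) begins 59 mm behind the grasp point.
Start: joints at [1.216, 0.491, 1.559, -0, 1.092, -0.106], TCP at [153.883, 605.778, 214.661] pointing down, gripper open.
Joint ranges: [-3.1, 3.1], [-0.84, 2.19], [0.05, 2.79], [-1.13, 4.28], [0.06, 2.93], [-2.69, 2.69]. Speed limits (rad/s): [2.22, 2.22, 2.79, 3.14, 3.14, 3.14].

### API

Orientations are given as [roll, pitch, yaw] about the fixed x, y, z axes, in that order (R = Rz(yaw) Ry(pitch) Rx(roll)).
In Python, from cell import env gives the robot as it stands.
- The arm moves only by the shell command python3 -m inch 'ROWS'. ROWS is JSON, one flat list of numbers, 7 for each row, row after row: the shift along the tool's x, y, z in m, then the turn, a rotation vector about the tool's x, y, z in degrees, then the closure, from -1 (fully open) to 1 (shut). In form: [tx, ty, tz, ax, ay, az, hand, tx, ty, tz, ax, ay, az, hand, ...]. A call has 1 to 10 rows; each row shifts and turns the commanded pose from where the row before left it, along the tool's axes as they then stand; what a row does not reach is not made up. A row lasts 1/10 s, in which the tool goes at most 50 mm and 8.59 degrees, less where a joint would pass 70% of its speed; a pose out of reach is approached as far as the arm can. A call is refused whole if a number of a shift passes 0.05 or a number of a turn 8.59, either way. A call with a gripper value outside its range is refused whole. The fingers move at their own pace and stop on an object; the grip force is fixed at half the most. Time passes only in rows, so rows that do not move let the fingers close. It gives the time, the measured TCP pose, the force and the opening at its end, in the units of the state.
- env.state(): the state, without advancing time (a new reading comes with each control period).
- env.read_camera(name): name is "scene" or "top"; returns a dict with "pixels" (480x640x3 uint8, blue, green, red), "depth" (480x640 float32, mm along the optical axis (not along the pixel's ray), 0 where there is no reading), "mtx" (3x3 intrinsics, pixels), "R" (3x3) and "t" (3): a world point X has camera coordinates R X + t. Camera axes: x right, y down, z forward; pixel columns grow to the right and rows downward; lengths in mm; the calibration is good to about 2 mm. A picture is of the moment at which its call begins.
- env.job_done(): hands the job in, once; it reports no verdict.
The state is a dict: "t": time; "joints": joint angles; "qvel": joint speeds; "tau": joint torques, N m; "eef_pos": TCP position; "tcp_rot": TCP orientation; "ft_force": force on the tool from outside, world axes, zero at the start; "moment": the same for the moment, N m; "opening": opening from 0.0 (shut) to 1.0 (fully open).
Only numpy, scipy, OpenCV 4.12 (cv2) and the standard library are available. Lean on these libraries where they do the work, as an engineer would, in place of code of your own. Each camera call takes 0.05 s, during which the arm holds its last target.

## Working session

There is one attempt and no reset: what is moved stays moved. The work goes in short steps, Python scripts to look and compute and a shell command to move; the robot and the scene stay as the last step left them, time stands still between calls to the robot, and variables do not carry over. Pictures are saved under pics/ and viewed, and the job is handed in when it is done.

```bash
ls; mkdir -p pics; python3 - <<'E'
from cell import env
import cv2,numpy as np
print(env.state()); print(env.hold_point_z)
for n in ["scene","top"]:
    c=env.read_camera(n); np.savez(f"{n}0.npz",**c)
    cv2.imwrite(f"pics/{n}0.png",c["pixels"]); print(n,c["mtx"].tolist(),c["R"].round(4).tolist(),c["t"].tolist())
E
```

```text
pics
{'t': 0.0, 'joints': array([ 1.21637884e+00,  4.91571557e-01,  1.55941817e+00,  1.13604772e-05,
        1.09169584e+00, -1.05624957e-01]), 'qvel': array([-1.14601788e-03, -2.33223753e-03,  3.86364197e-04, -7.37853007e-04,
       -6.54835783e-05, -1.10476703e-03]), 'tau': array([ 1.98223306e-04, -6.12614179e+01, -2.58194858e+01,  6.93107676e-02,
        4.80121456e-02, -3.44062119e-05]), 'eef_pos': array([153.80739836, 605.54500011, 214.06506419]), 'tcp_rot': array([-1.57188209e+00,  1.25243707e-04, -2.48797836e-01]), 'ft_force': array([0.70442952, 0.04320457, 0.39148708]), 'moment': array([-0.01776504,  0.02425496,  0.02357533]), 'opening': 0.9957960782427361}
18.8
scene [[484.1157865975971, 0.0, 327.2363702709298], [0.0, 484.1157865975971, 240.29318301503926], [0.0, 0.0, 1.0]] [[0.7468, -0.6651, 0.0051], [-0.5053, -0.5724, -0.6458], [0.4324, 0.4797, -0.7635]] [-336.0407333563765, 333.152085275176, 692.6930469483157]
top [[518.563126652604, 0.0, 315.12518978086445], [0.0, 518.563126652604, 242.66632784290326], [0.0, 0.0, 1.0]] [[0.0096, -0.9997, -0.0215], [-0.9931, -0.007, -0.1171], [0.1169, 0.0224, -0.9929]] [53.17081131776651, 477.5030570750715, 988.1713116822917]
```

View pics/scene0.png

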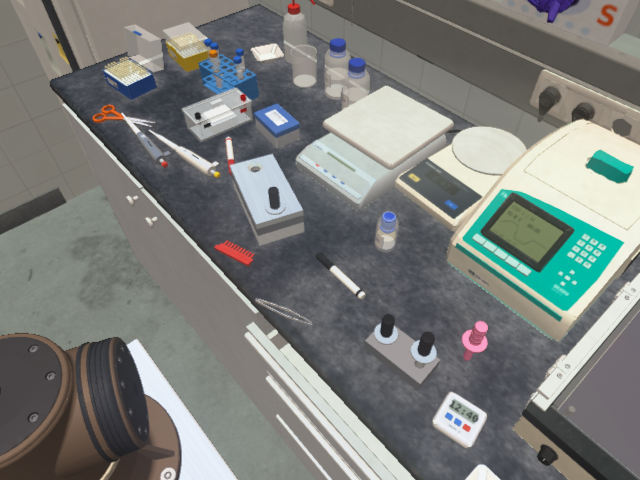

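View pics/top0.png

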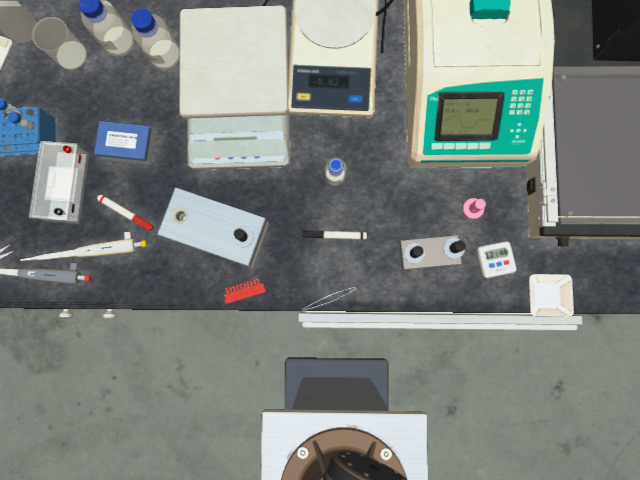

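Scene view: press at (268,198) with its empty hole at (255,169) and the pinned end at (274,200). The stand has two black-handled pins at (387,328) and (424,347). There is a pink look-alike at (476,338). In the top view the hole is at (180,216), the pins at (416,252) and (457,247), and the pink one at (475,208).

```bash
python3 - <<'E'
import cv2,numpy as np
def crop(n,x,y,w,h,s):
    p=np.load(n+"0.npz")["pixels"][y:y+h,x:x+w]
    return cv2.resize(p,None,fx=s,fy=s,interpolation=cv2.INTER_CUBIC)
a=crop("scene",355,305,90,80,4.4);b=crop("top",395,225,90,55,4.4)
c=crop("scene",225,145,90,80,4.4);d=crop("top",155,185,90,55,4.4)
W=396
def st(u,v): return np.vstack([u,v])
cv2.imwrite("pics/crops.png",cv2.resize(np.hstack([st(a,b),st(c,d)]),None,fx=.98,fy=.98))
E
```

```text
(no output)
```

View pics/crops.png

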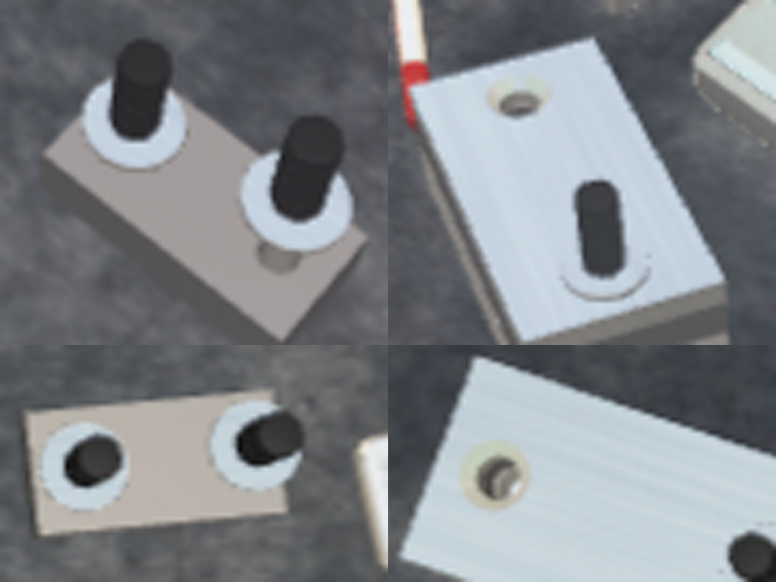

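Of the two black-handled pins, top (416,252)/scene (387,328) has its flange on the stand, so it is the short one. Top (457,247)/scene (424,347) has its flange raised with the shaft and socket showing below, so it is the long one. Pink is excluded. The crop confirms this; next I measure.

```bash
cat > h.py <<'E'
import cv2,numpy as np
def ray(c,u,v):
    K,R,t=c["mtx"],c["R"],c["t"]
    d=R.T@np.linalg.solve(K,[u,v,1.]); return -R.T@t,d/np.linalg.norm(d)
def tri(rs):
    A=np.zeros((3,3));b=np.zeros(3)
    for o,d in rs:
        P=np.eye(3)-np.outer(d,d);A+=P;b+=P@o
    X=np.linalg.solve(A,b); return X,[round(float(np.linalg.norm((np.eye(3)-np.outer(d,d))@(X-o))),2) for o,d in rs]
def plane(r,z): o,d=r; return o+d*(z-o[2])/d[2]
def proj(c,X):
    p=c["mtx"]@(c["R"]@np.asarray(X,float)+c["t"]); return p[:2]/p[2]
def blob(mask,u,v,r=40):
    n,l,s,ce=cv2.connectedComponentsWithStats(mask.astype(np.uint8),connectivity=4)
    k=l[v,u]
    return (ce[k],s[k],l==k) if k else None
E
python3 - <<'E'
from h import *
c={n:dict(np.load(n+"0.npz")) for n in("scene","top")}
pts={"long":((424,345),(459,246)),"short":((387,326),(417,252)),"press":((274,200),(240,235))}
for k,(s,t) in pts.items():
    rs=[];rf=[]
    for n,(u,v) in(("scene",s),("top",t)):
        g=c[n]["pixels"].max(2)
        b=blob(g<62,u,v)
        print(k,n,b and (b[0].round(1),b[1]),g[v,u])
        if b: rs.append(ray(c[n],*b[0]))
    if len(rs)==2: print(k,*tri(rs))
for (u,v),n in (((255,169),"scene"),((180,216),"top")):
    p=c[n]["pixels"].astype(int)
    w=p[:,:,2]-p[:,:,0]
    print(n); print(w[v-8:v+9,u-10:u+11])
# depth checks
E
```

```text
long scene (array([425.6, 343. ]), array([418, 332,  17,  24, 271], dtype=int32)) 45
long top (array([457. , 246.5]), array([450, 241,  15,  12, 127], dtype=int32)) 57
long [ 464.6474869  -203.19852057   94.3564898 ] [0.61, 0.61]
short scene (array([386.9, 324.9]), array([381, 314,  14,  23, 234], dtype=int32)) 44
short top None 62
press scene None 65
press top (array([240.3, 234.8]), array([234, 229,  13,  12, 103], dtype=int32)) 60
scene
[[-27 -26 -23 -24 -24 -24 -26 -25 -25 -26 -26 -26 -25 -25 -26 -26 -26 -26
  -26 -27 -26]
 [-26 -26 -24 -24 -25 -24 -23 -20 -19 -21 -23 -21 -19 -21 -23 -25 -27 -27
  -26 -26 -26]
 [-26 -26 -25 -23 -21 -19  -9  -4  -9 -18 -22 -15  -8  -6  -7 -17 -25 -26
  -26 -25 -26]
 [-25 -26 -25 -20  -4   4   1  -1  -8 -17 -21 -13  -7  -5  -4  -4 -12 -26
  -27 -26 -25]
 [-24 -25 -23  -9   9   5   2  -1  -6 -14 -20 -10  -5  -3  -2   0  -1 -15
  -26 -26 -25]
 [-24 -24 -19   5  10   7   3   1  -1  -2  -5   0   0   0  -1   2   6  -3
  -26 -26 -25]
 [-24 -23 -14  13  13   9   6   5   6   7   7   7   6   6   4   6   9  -4
  -26 -26 -25]
 [-25 -26 -21   9  13  11   6   6
[... 1675 characters left out ...]
8  18  17  15   9   5   4  10  13  13  13   4  -9  -3  17  -2
  -19 -21 -21]
 [-20 -14   7  19  19  18  12   7   4  10  14  13  12  -9 -10   8  13  -9
  -20 -20 -20]
 [-21 -21  -7  20  20  21  19  12   4   9  13  12   9   3   6  19   3 -18
  -20 -20 -20]
 [-21 -21 -13  10  21  20  20  18  13   9  13  14  16  18  19   8 -15 -21
  -20 -20 -19]
 [-21 -21 -21 -13   8  19  20  20  19  19  20  20  20  21   9 -14 -19 -21
  -21 -21 -21]
 [-20 -20 -20 -19 -16  -1  15  21  21  21  20  19  12  -6 -17 -19 -19 -20
  -19 -20 -21]
 [-20 -21 -20 -20 -20 -19 -17 -14  -5   1  -2 -12 -18 -20 -20 -20 -20 -20
  -19 -19 -19]
 [-19 -19 -19 -19 -20 -21 -20 -20 -20 -19 -19 -20 -21 -20 -20 -20 -21 -21
  -20 -19 -20]]
```

```bash
python3 - <<'E'
from h import *
c={n:dict(np.load(n+"0.npz")) for n in("scene","top")}
pts={"long":((424,345),(459,246)),"short":((387,326),(418,251)),"press":((274,203),(240,235))}
for th in (66,72,78):
  for k,(s,t) in pts.items():
    rs=[]
    for n,(u,v) in(("scene",s),("top",t)):
        g=c[n]["pixels"].max(2).copy(); m=np.zeros_like(g);m[v-18:v+19,u-14:u+15]=1
        b=blob((g<th)&(m>0),u,v)
        if b: rs.append(ray(c[n],*b[0])); a=b[1]
        print(th,k,n,b and (b[0].round(1),b[1]))
    if len(rs)==2: print(k,*tri(rs))
rs=[]
for (u,v),n in (((255,169),"scene"),((180,216),"top")):
    p=c[n]["pixels"].astype(int); w=p[:,:,2]-p[:,:,0]
    m=np.zeros(w.shape,np.uint8); m[v-13:v+14,u-15:u+16]=(w>-12)[v-13:v+14,u-15:u+16]
    m[:, :]=m
    cs,_=cv2.findContours(m,cv2.RETR_EXTERNAL,cv2.CHAIN_APPROX_NONE); k=max(cs,key=cv2.contourArea)
    h=cv2.convexHull(k); e=cv2.fitEllipse(k); M=cv2.moments(h); print(n,e,M["m10"]/M["m00"],M["m01"]/M["m00"])
    r=ray(c[n],*e[0]); rs.append(r); print("z64",plane(r,64))
print("hole",*tri(rs))
E
```

```text
66 long scene (array([425.6, 343. ]), array([418, 332,  17,  24, 277], dtype=int32))
66 long top (array([457.1, 246.4]), array([450, 241,  15,  12, 134], dtype=int32))
long [ 464.62648485 -203.29414163   94.62374794] [0.51, 0.51]
66 short scene (array([387. , 324.8]), array([381, 314,  14,  23, 241], dtype=int32))
66 short top (array([415.9, 251.7]), array([410, 247,  13,  11, 101], dtype=int32))
short [ 457.69150319 -133.51586596   66.01263946] [0.9, 0.9]
66 press scene (array([273.3, 199.5]), array([269, 192,  10,  16,  94], dtype=int32))
66 press top (array([240.3, 234.8]), array([234, 229,  13,  12, 106], dtype=int32))
press [484.16330103 195.10992821  85.42759979] [0.12, 0.12]
72 long scene (array([425.7, 343. ]), array([418, 332,  17,  24, 287], dtype=int32))
72 long top (array([457.1, 246.4]), array([450, 241,  15,  12, 134], dtype=int32))
long [ 464.6557128  -203.33326149   94.53724147] [0.53, 0.53]
72 short scene (array([387.1, 324.7]), array([381, 314,  14,  23, 249], dtype=int32))
72 short top (array([415.9, 251.7]), array([410, 247,  13,  11, 104], dtype=int32))
short [ 4
[... 713 characters left out ...]
5939    66.62328187] [0.93, 0.93]
78 press scene (array([273.6, 197.2]), array([269, 187,  10,  22, 178], dtype=int32))
78 press top (array([240.3, 234.8]), array([234, 229,  13,  13, 112], dtype=int32))
press [483.62919874 193.55850388  92.99938332] [0.72, 0.72]
scene ((254.47015380859375, 167.00460815429688), (8.098498344421387, 14.46492862701416), 85.9550552368164) 254.52228163992868 166.87700534759358
z64 [525.49724419 316.45413465  64.        ]
top ((179.19332885742188, 214.83255004882812), (15.74357795715332, 16.34282684326172), 56.68699645996094) 179.16058394160584 214.8523925385239
z64 [524.71153464 317.22953961  64.        ]
hole [525.22526425 317.04538316  63.6851406 ] [0.54, 0.54]
```

Checks agree: the pins are 70.1 mm apart with handle heights differing by 28 mm, and the hole is at z 63.7 and 130 mm from the press pin. Long pin ≈ (464.6,-203.3), hole ≈ (525,317). Moving over.

```bash
python3 - <<'E'
from h import *
c={n:dict(np.load(n+"0.npz")) for n in("scene","top")}
for z in (90,94): print(z,plane(ray(c["top"],457.1,246.4),z),plane(ray(c["scene"],425.7,343),z))
E
python3 -m inch '[0.034,0,-0.026,0,0,0,-1, 0.034,0,-0.026,0,0,0,-1, 0.034,0,-0.026,0,0,0,-1, 0.034,0,-0.026,0,0,0,-1, 0.034,0,-0.026,0,0,0,-1, 0.034,0,-0.026,0,0,0,-1, 0.034,0,-0.026,0,0,0,-1, 0.034,0,-0.026,0,0,0,-1, 0.034,0,-0.026,0,0,0,-1, 0.034,0,-0.026,0,0,0,-1]'
```

```text
90 [ 464.77484237 -204.06286005   90.        ] [ 467.58329937 -202.50488363   90.        ]
94 [ 464.32525325 -203.0571737    94.        ] [ 465.46153541 -203.49645897   94.        ]
t: 1.1
eef_pos: [420.1, 268.5, 214.6]
tcp_rot: [-1.571, 0.0, -0.249]
ft_force: [0.1, 0.4, -1.0]
opening: 0.998
```

```bash
python3 -m inch '[0.016,0,-0.044,0,0,0,-1, 0.016,0,-0.044,0,0,0,-1, 0.016,0,-0.044,0,0,0,-1, 0.016,0,-0.044,0,0,0,-1, 0.016,0,-0.044,0,0,0,-1, 0.016,0,-0.044,0,0,0,-1, 0.016,0,-0.044,0,0,0,-1, 0.016,0,-0.044,0,0,0,-1, 0.016,0,-0.044,0,0,0,-1, 0.016,0,-0.044,0,0,0,-1]'
python3 -m inch '[0,0,0,0,8,0,-1, 0,0,0,0,8,0,-1, 0,0,0,0,8,0,-1, 0,0,0,0,8,0,-1, 0,0,0,0,8,0,-1, 0,0,0,0,8,0,-1, 0,0,0,0,8,0,-1, 0,0,0,0,8,0,-1, 0,0,0,0,6,0,-1, 0,0,0,0,0,0,-1]'
```

```text
t: 2.1
eef_pos: [465.8, -197.8, 214.5]
tcp_rot: [-1.571, 0.0, -0.249]
ft_force: [0.8, -0.3, 0.2]
opening: 0.995
t: 3.1
eef_pos: [466.0, -195.7, 214.4]
tcp_rot: [-1.571, 0.0, -1.472]
ft_force: [0.8, -0.4, -0.3]
opening: 1.004
```

```bash
python3 -m inch '[0.008,0.03,-0.0015,0,0,0,-1, 0,0.03,0,0,0,0,-1, 0,0.02,0,0,0,0,-1, 0,0,0,0,0,0,-1]'
python3 - <<'E'
from h import *
from cell import env
c={n:env.read_camera(n) for n in("scene","top")}
s=c["scene"]["pixels"][260:400,340:500];t=c["top"]["pixels"][180:320,380:540]
im=np.hstack([cv2.resize(i,(400,350),interpolation=cv2.INTER_CUBIC) for i in(s,t)])
cv2.imwrite("pics/over.png",im)
E
```

```text
t: 3.5
eef_pos: [464.4, -203.3, 132.4]
tcp_rot: [-1.574, 0.003, -1.468]
ft_force: [-0.7, 0.7, -0.2]
opening: 0.999
```

View pics/over.png

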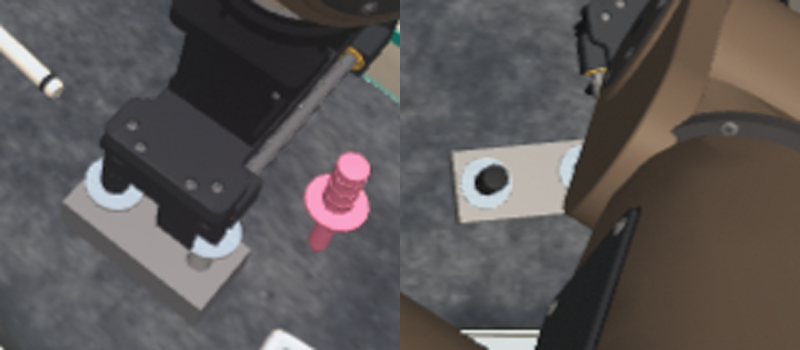

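```bash
python3 - <<'E'
from h import *
from cell import env
c=dict(np.load("scene0.npz"))
for k,X in dict(tcp=(464,-203,132),f1=(414,-208,132),f2=(514,-198,132),pin=(465,-203,90),ptop=(465,-203,112)).items(): 
    p=proj(c,X); print(k,p,(p-[340,260])*2.5)
im=env.read_camera("scene")["pixels"][200:400,300:500]
cv2.imwrite("pics/over2.png",cv2.resize(im,(600,600),interpolation=cv2.INTER_CUBIC))
E
```

```text
tcp [429.01092808 330.57162978] [222.5273202  176.42907444]
f1 [408.11909337 354.09082798] [170.29773343 235.22706995]
f2 [448.50729092 308.62339841] [271.26822729 121.55849604]
pin [424.81892733 344.24815617] [212.04731833 210.62039041]
ptop [427.20152904 337.02912686] [218.0038226  192.57281716]
```

View pics/over2.png

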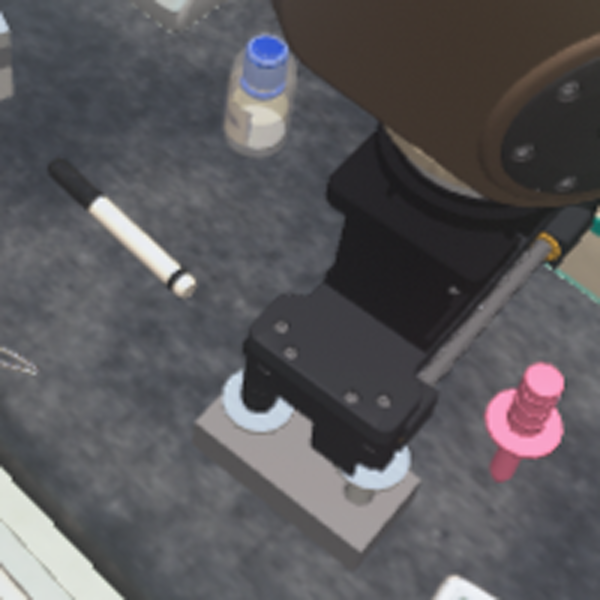

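Near finger tip is at about (330,455), where the projection puts it. The long handle at (375,455) lies between the fingers, and the short pin at (262,390) and the pink one are clear. Descending and closing.

```bash
python3 -m inch '[0,0.02,0,0,0,0,-1, 0,0.02,0,0,0,0,-1, 0,0.014,0,0,0,0,-1, 0,0.002,0,0,0,0,-1, 0,0,0,0,0,0,-1]'
python3 -m inch '[0,0,0,0,0,0,1, 0,0,0,0,0,0,1, 0,0,0,0,0,0,1, 0,0,0,0,0,0,1, 0,0,0,0,0,0,1, 0,0,0,0,0,0,1, 0,0,0,0,0,0,1, 0,0,0,0,0,0,1]'
```

```text
t: 4.15
eef_pos: [465.8, -204.1, 79.4]
tcp_rot: [-1.57, -0.0, -1.47]
ft_force: [-0.4, -0.0, -0.2]
opening: 1.004
t: 4.95
eef_pos: [465.4, -203.9, 78.6]
tcp_rot: [-1.571, 0.0, -1.471]
ft_force: [0.0, 0.4, 0.4]
opening: 0.385
```

```bash
python3 -m inch '[0,0.004,0,0,0,0,1, 0,0,0,0,0,0,1, 0,0,0,0,0,0,1, 0,0,0,0,0,0,1, 0,0,0,0,0,0,1, 0,0,0,0,0,0,1]'
```

```text
t: 5.55
eef_pos: [465.4, -203.9, 74.6]
tcp_rot: [-1.571, 0.0, -1.471]
ft_force: [-0.4, -0.9, -1.2]
opening: 0.206
```

```bash
python3 -m inch '[0,0,0,0,0,0,1, 0,-0.008,0,0,0,0,1, 0,-0.015,0,0,0,0,1, 0,-0.02,0,0,0,0,1, 0,-0.025,0,0,0,0,1, 0,-0.03,0,0,0,0,1, 0,-0.025,0,0,0,0,1, 0,-0.015,0,0,0,0,1, 0,0,0,0,0,0,1, 0,0,0,0,0,0,1]'
python3 - <<'E'
from h import *
from cell import env
print(env.state()["ft_force"])
im=env.read_camera("scene")["pixels"][200:400,300:500]
cv2.imwrite("pics/lift.png",cv2.resize(im,(600,600),interpolation=cv2.INTER_CUBIC))
E
```

```text
t: 6.55
eef_pos: [465.2, -203.8, 212.5]
tcp_rot: [-1.571, -0.0, -1.471]
ft_force: [0.1, -0.6, -2.0]
opening: 0.203
[ 0.06821766 -0.5761019  -2.03203262]
```

View pics/lift.png

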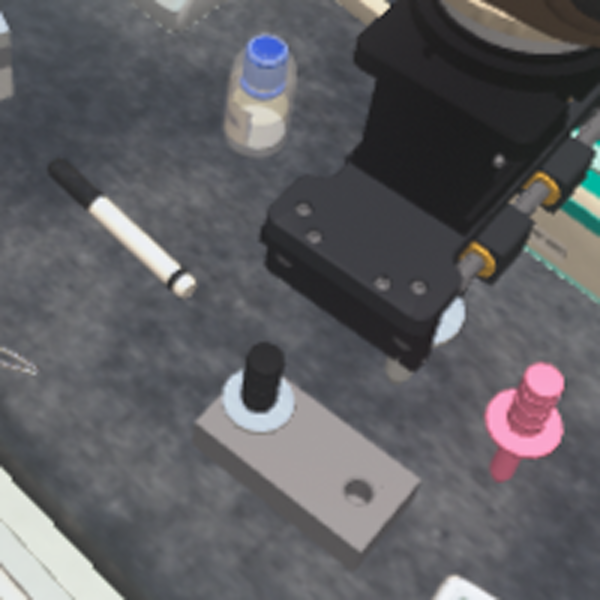

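Pin lifted out and tip visible at (398,368). The short pin is still in the stand at (262,390). Carrying it to the press.

```bash
python3 -m inch '[-0.015,0,0.005,0,0,0,1, -0.03,0,0.008,0,0,0,1, -0.045,0,0.01,0,0,0,1, -0.045,0,0.01,0,0,0,1, -0.045,0,0.01,0,0,0,1, -0.045,0,0.01,0,0,0,1, -0.045,0,0.01,0,0,0,1, -0.045,0,0.01,0,0,0,1, -0.045,0,0.01,0,0,0,1, -0.045,0,0.01,0,0,0,1]'
python3 -m inch '[-0.045,0,0.008,0,0,0,1, -0.035,0,0.006,0,0,0,1, -0.018,0,0.003,0,0,0,1, 0,0,0,0,0,0,1, 0,0,0,0,0,0,1]'
python3 - <<'E'
from cell import env
s=env.state();print(s["eef_pos"],s["joints"].round(2))
E
```

```text
t: 7.6
eef_pos: [516.9, 210.3, 211.4]
tcp_rot: [-1.573, -0.0, -1.47]
ft_force: [0.6, -0.5, -1.2]
opening: 0.205
t: 8.1
eef_pos: [524.2, 306.8, 211.8]
tcp_rot: [-1.572, -0.001, -1.47]
ft_force: [-0.1, -0.4, -0.4]
opening: 0.209
[524.23191941 306.79992563 211.80294911] [ 0.42  0.47  1.61 -0.    1.07  0.32]
```

```bash
python3 -m inch '[-0.010,0.01,0.001,0,0,0,1, 0,0.025,0,0,0,0,1, 0,0.025,0,0,0,0,1, 0,0,0,0,0,0,1, 0,0,0,0,0,0,1]'
python3 - <<'E'
from h import *
from cell import env
im=env.read_camera("scene");np.savez("scene1.npz",**im);print(env.state()["eef_pos"])
cv2.imwrite("pics/near.png",cv2.resize(im["pixels"][90:250,180:340],(600,600),interpolation=cv2.INTER_CUBIC))
t=env.read_camera("top");np.savez("top1.npz",**t)
cv2.imwrite("pics/nearT.png",cv2.resize(t["pixels"][140:300,100:300],(750,600),interpolation=cv2.INTER_CUBIC))
E
```

```text
t: 8.6
eef_pos: [524.7, 317.1, 152.7]
tcp_rot: [-1.571, -0.0, -1.471]
ft_force: [0.1, 1.1, -0.6]
opening: 0.204
[525.03415432 317.42458531 153.45403294]
```

View pics/near.png

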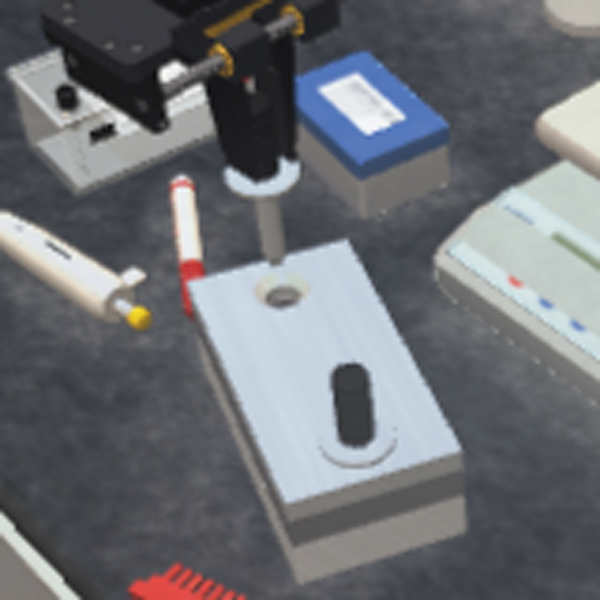

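View pics/nearT.png

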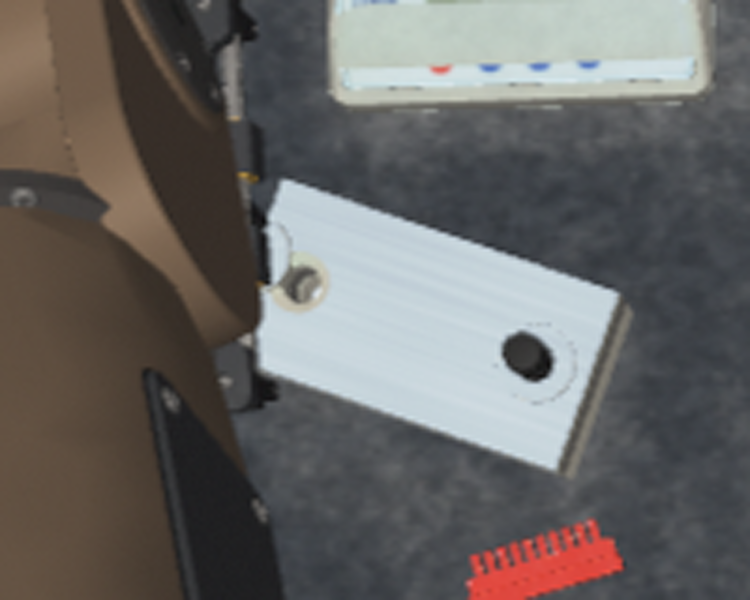

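```bash
python3 - <<'E'
from h import *
s=dict(np.load("scene1.npz"));t=dict(np.load("top1.npz"))
for k,X in dict(tip=(525,317.3,84.5),flangetop=(525,317.3,146.5),hole=(525.2,317,64)).items(): print(k,proj(s,X),proj(t,X))
for a in range(-90,100,20): 
    p=proj(t,(525+20*np.cos(np.radians(a-90)),317.3+20*np.sin(np.radians(a-90)),146.5)); print(a-90,p,((p-[100,140])*3.75).round())
# shaft rows
p=s["pixels"].astype(int)
for v in range(140,163,2): print(v,p[v,243:266].max(1))
E
```

```text
tip [252.95517223 159.40589746] [176.08334298 212.8188774 ]
flangetop [249.45316899 135.22779912] [165.93253544 206.67192712]
hole [254.20279061 166.93737873] [179.32270464 214.58155168]
-180 [165.43943829 217.91194798] [245. 292.]
-160 [169.34585949 217.2555098 ] [260. 290.]
-140 [172.83853128 215.31980255] [273. 282.]
-120 [175.49376826 212.34093491] [283. 271.]
-100 [176.99111402 208.68169361] [289. 258.]
-80 [177.15207911 204.78614532] [289. 243.]
-60 [175.96067201 201.12480972] [285. 229.]
-40 [173.56372251 198.1376079 ] [276. 218.]
-20 [170.25171332 196.1815991 ] [263. 211.]
0 [166.42310907 195.48942954] [249. 208.]
140 [214 219 224 226 226 225 225 224 225 225 221 218 203 157 103  89  90  93
  95  95  95  96  95]
142 [ 92 108 122 126 133 149 152 143 127 123 116 101  90  89  87  86  88  91
  89  88  89  90  87]
144 [ 96  95  93  90  94 117 128 127 123 120 111  94  90  88  85  84  83  84
  84  83  87  88  87]
146 [ 90  89  90  90  95 109 128 128 125 121 115  99  82  79  79  81  83  81
  78  77  81  83  82]
148 [ 82  83  85  90  95 100 126 128 126 123 117 102  80  73  73  75  76  78
  79  80  79  78  78]
150 [ 87  87  85  86  86  94 124 129 127 124 120 107  85  74  74  76  76  78
  79  79  77  75  77]
152 [ 90  90  86  82  82  86 104 128 128 125 121 112  94  70  71  74  74  74
  76  79  80  81  80]
154 [ 89  88  86  83  81  82  95 127 128 126 122 116 100  79  78  79  75  72
  73  75  76  78  87]
156 [ 85  85  83  81  81  81  90 124 128 127 123 119 106  86  81  91 102 115
 131 151 177 205 223]
158 [ 76  74  74  74  73  72  75  93 120 124 120 116 129 188 222 221 221 222
 222 221 222 223 223]
160 [ 93 103 115 141 171 179 206 225 207 126 129 147 188 222 223 223 222 221
 222 223 222 222 223]
162 [225 224 224 224 226 228 227 225 223 220 216 217 218 215 214 218 221 221
 221 222 223 223 223]
```

Both views match: the shaft at row 156 is centred on column 252.4 (predicted 252.5), and the flange edge in the top view is where it was projected. Lowering in stages.

```bash
python3 -m inch '[0,0.008,0,0,0,0,1, 0,0.008,0,0,0,0,1, 0,0.008,0,0,0,0,1, 0,0.005,0,0,0,0,1, 0,0,0,0,0,0,1]'
python3 -m inch '[0,0.005,0,0,0,0,1, 0,0.005,0,0,0,0,1, 0,0.005,0,0,0,0,1, 0,0,0,0,0,0,1]'
```

```text
t: 9.2
eef_pos: [524.2, 317.5, 122.6]
tcp_rot: [-1.572, -0.0, -1.471]
ft_force: [0.5, -0.1, -1.0]
opening: 0.207
t: 9.6
eef_pos: [524.2, 317.5, 107.9]
tcp_rot: [-1.572, -0.0, -1.471]
ft_force: [-0.0, 1.3, -1.3]
opening: 0.201
```

```bash
python3 -m inch '[0,0.005,0,0,0,0,1, 0,0.005,0,0,0,0,1, 0,0.005,0,0,0,0,1, 0,0,0,0,0,0,1]'
python3 -m inch '[0,0.005,0,0,0,0,1, 0,0.004,0,0,0,0,1, 0,0.003,0,0,0,0,1, 0,0,0,0,0,0,1]'
```

```text
t: 10.0
eef_pos: [524.2, 317.5, 92.8]
tcp_rot: [-1.572, -0.0, -1.471]
ft_force: [-0.0, 1.6, -1.9]
opening: 0.204
t: 10.4
eef_pos: [524.3, 317.6, 81.1]
tcp_rot: [-1.571, -0.0, -1.471]
ft_force: [0.3, 0.4, -0.8]
opening: 0.206
```

```bash
python3 -m inch '[0,0.002,0,0,0,0,1, 0,0.002,0,0,0,0,1, 0,0,0,0,0,0,1]'
python3 -m inch '[0,0.001,0,0,0,0,1, 0,0.001,0,0,0,0,1, 0,0,0,0,0,0,1]'
```

```text
t: 10.7
eef_pos: [524.4, 317.6, 77.5]
tcp_rot: [-1.571, -0.0, -1.471]
ft_force: [-0.6, 1.1, -0.1]
opening: 0.199
t: 11.0
eef_pos: [524.5, 317.6, 75.5]
tcp_rot: [-1.571, 0.0, -1.471]
ft_force: [0.5, 0.0, -0.5]
opening: 0.203
```

```bash
python3 -m inch '[0,0.001,0,0,0,0,1, 0,0.001,0,0,0,0,1, 0,0,0,0,0,0,1]'
python3 -m inch '[0,0.001,0,0,0,0,1, 0,0,0,0,0,0,1, 0,0,0,0,0,0,1]'
```

```text
t: 11.3
eef_pos: [524.6, 317.7, 74.1]
tcp_rot: [-1.57, 0.0, -1.47]
ft_force: [-1.4, -0.8, 4.5]
opening: 0.209
t: 11.6
eef_pos: [524.6, 317.7, 74.1]
tcp_rot: [-1.57, 0.0, -1.47]
ft_force: [-4.5, -2.3, 14.7]
opening: 0.21
```

Upward contact force appears at TCP z ≈ 74.1, and home was expected at about 74.6. Verifying by eye before releasing.

```bash
python3 -m inch '[0,0.0005,0,0,0,0,1, 0,0,0,0,0,0,1]'
python3 - <<'E'
from h import *
from cell import env
im=env.read_camera("scene")["pixels"]
cv2.imwrite("pics/home.png",cv2.resize(im[110:250,200:340],(600,600),interpolation=cv2.INTER_CUBIC))
E
```

```text
t: 11.8
eef_pos: [524.6, 317.7, 74.1]
tcp_rot: [-1.57, 0.0, -1.47]
ft_force: [-5.7, -4.1, 18.6]
opening: 0.203
```

View pics/home.png

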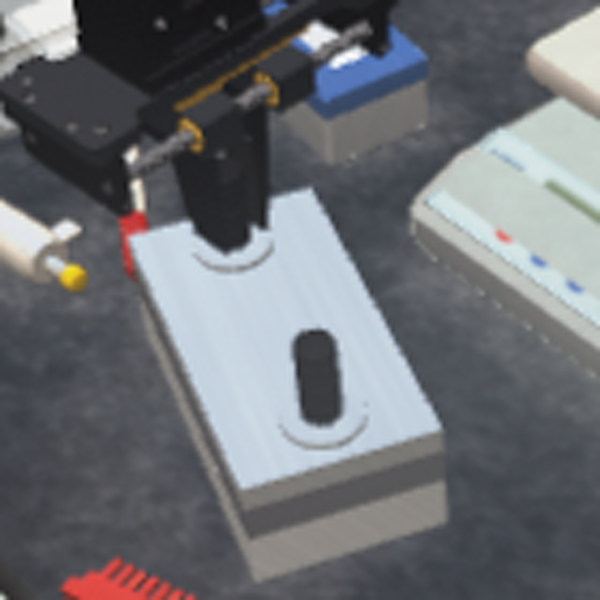

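The flange sits flat on the cover at (233,255), like the other pin's at (322,430), and the plates are aligned. Easing the push, then releasing.

```bash
python3 -m inch '[0,-0.001,0,0,0,0,1, 0,0,0,0,0,0,1, 0,0,0,0,0,0,0, 0,0,0,0,0,0,0, 0,0,0,0,0,0,0, 0,0,0,0,0,0,0, 0,0,0,0,0,0,0]'
```

```text
t: 12.55
eef_pos: [524.5, 317.6, 73.0]
tcp_rot: [-1.571, 0.0, -1.471]
ft_force: [0.4, 0.3, -0.6]
opening: 0.492
```

```bash
python3 -m inch '[0,-0.008,0,0,0,0,0, 0,-0.015,0,0,0,0,0, 0,-0.025,0,0,0,0,0, 0,-0.03,0,0,0,0,0, 0,-0.03,0,0,0,0,0, 0,-0.03,0,0,0,0,0, 0,0,0,0,0,0,0]'
python3 -m inch '[0.04,0,0,0,0,0,0, 0.04,0,0,0,0,0,0, 0.04,0,0,0,0,0,0, 0.04,0,0,0,0,0,0, 0.04,0,0,0,0,0,0, 0.04,0,0,0,0,0,0, 0.04,0,0,0,0,0,0, 0.04,0,0,0,0,0,0, 0.02,0,0,0,0,0,0, 0,0,0,0,0,0,0]'
python3 - <<'E'
from h import *
from cell import env
for n in("scene","top"):
    c=env.read_camera(n); np.savez(n+"2.npz",**c); cv2.imwrite(f"pics/{n}2.png",c["pixels"])
E
```

```text
t: 13.25
eef_pos: [525.8, 318.3, 215.8]
tcp_rot: [-1.564, 0.002, -1.47]
ft_force: [0.8, -0.3, -0.4]
opening: 0.497
t: 14.25
eef_pos: [558.5, -22.9, 210.8]
tcp_rot: [-1.571, -0.0, -1.474]
ft_force: [0.4, 0.4, -0.2]
opening: 0.502
```

View pics/scene2.png

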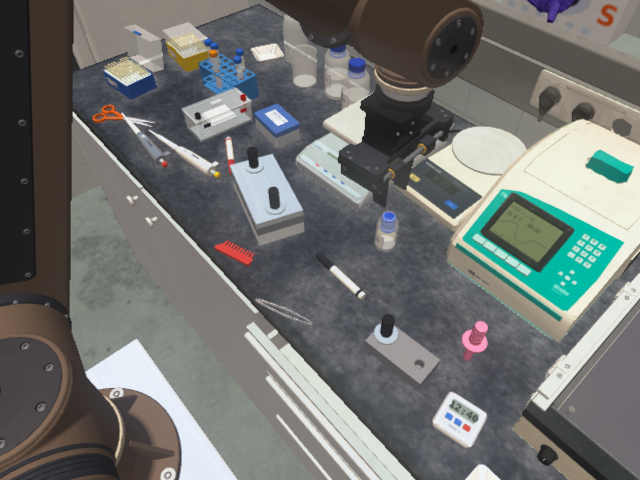

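View pics/top2.png

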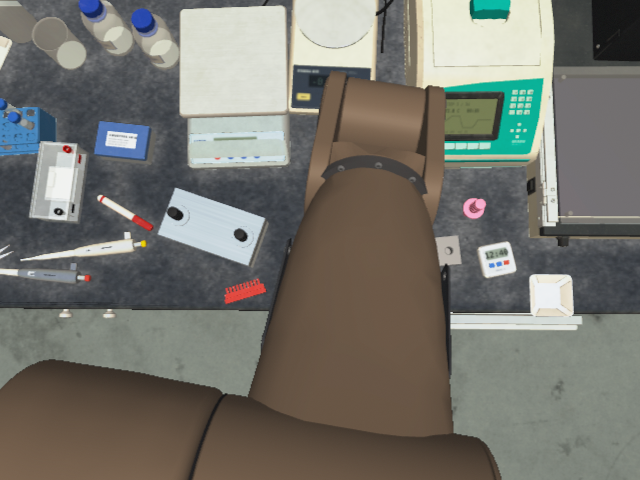

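Pin is in at scene (252,158)/top (176,212), the short pin is still at (387,328), and pink is untouched. Checking height and plate alignment.

```bash
python3 - <<'E'
from h import *
c={n:dict(np.load(n+"2.npz")) for n in("scene","top")}
for k,(s,t) in {"new":((252,157),(176,213)),"old":((274,203),(240,235))}.items():
    rs=[]
    for n,(u,v) in(("scene",s),("top",t)):
        g=c[n]["pixels"].max(2); m=np.zeros_like(g);m[v-18:v+19,u-14:u+15]=1
        b=blob((g<78)&(m>0),u,v); print(k,n,b and b[0].round(1))
        rs.append(ray(c[n],*b[0]))
    print(k,*tri(rs))
for n,(y,x) in(("scene",(145,225)),("top",(180,150))):
    a=np.load(n+"0.npz")["pixels"].astype(int);b=c[n]["pixels"].astype(int)
    d=(abs(a-b).max(2)>25)[y:y+105,x:x+125]; ys,xs=np.nonzero(d)
    print(n,d.sum(),xs.min()+x,xs.max()+x,ys.min()+y,ys.max()+y)
E
```

```text
new scene [252.9 155.8]
new top [174.6 213.2]
new [523.58712105 315.88643717  95.57213083] [1.5, 1.5]
old scene [273.6 197.2]
old top [240.2 234.8]
old [483.72081669 193.67127606  92.858521  ] [0.71, 0.71]
scene 593 245 349 145 178
top 277 166 189 206 225
```

```bash
python3 - <<'E'
from h import *
c={n:dict(np.load(n+"2.npz")) for n in("scene","top")}
for X in((524.6,317.5,90),(483.7,194,90)): print([proj(c[n],X).round(1) for n in c])
for n,(u,v) in(("scene",(253,160)),("top",(177,213))):
    g=c[n]["pixels"][v-22:v+22,u-30:u+30]; cv2.imwrite(f"pics/z{n}.png",cv2.resize(g,(600,440),interpolation=cv2.INTER_CUBIC))
cv2.imwrite("pics/z.png",cv2.resize(np.vstack([cv2.imread("pics/zscene.png"),cv2.imread("pics/ztop.png")]),(400,587)))
E
```

```text
[array([252.4, 157.4]), array([175.1, 212.5])]
[array([273.2, 198.3]), array([240.5, 234.7])]
```

View pics/z.png

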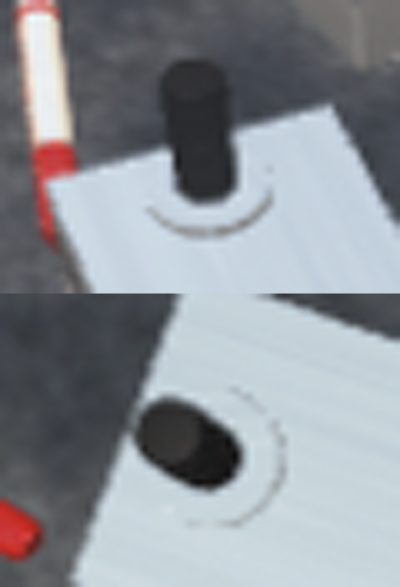

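The handle spans scene rows 147–168, centre 157.7 against 157.4 predicted for home. The blob estimate of 95.6 mm was biased by dark bench next to the handle. The flange is flush and the plates did not shift. Handing in.

```bash
python3 - <<'E'
from cell import env
env.job_done(); print(env.state()["t"])
E
```

```text
the job is handed in; nothing more can be done
the job is handed in; nothing more can be done
```

The long pin is in the empty hole with its flange on the cover. I took it from the stand, pushed it through cover and spacer into the base, let go and moved clear. I handed in just after t ≈ 14.3 s.

- **Seating:** Contact came at TCP z 74.1 mm, against about 74.6 mm expected, and I held it there at up to about 19 N before releasing.
- **Final images:** The flange looks flush on the cover. In the scene view the handle is within about 0.5 px of where it should be when home.
- **Plates:** By eye the cover edges still line up. In the top view, the only pixels that changed over the press were around the new pin.
- **Other pins:** The short pin is still in the stand and the pink look-alike is untouched.
- **Disagreeing check:** One automatic two-view height came out at 95.6 mm, with a 1.5 mm residual, instead of 90 mm. I put this down to dark bench pixels beside the handle. The same method also read about 3–5 mm high on the press's own pin and on the long pin before the lift.

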